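# Refit the washed idler roller in the bottle labeller

## Task

Take the washed rubber roller off its draining stand and put it back in the hand bottle labeller: lower its axle into the two open slotted brackets, press it gently past the spring catches until both ends sit on the bottoms of their slots, and let go. The brackets' height is not known beforehand, so feel for it; do not force or drop the roller in, and leave the bottle, the jar and the brush where they are.

Things in the scene. Friction and masses are not known exactly. Their poses are not given: they have to be found in the camera images.
- labeller: Hand bottle labeller, fixed; yaw within 0.4 rad; left or right of the stand. Base 250x190x10 mm. Origin: underside on the bench, below the middle of the roller's place. z up; y runs along the roller's axle; +x to the rear: fixed drive roller (36 mm thick, axis 85 mm behind, 50 mm up), crank at +y (102 mm high, 119 mm out), label reel (87 mm high, 150 mm behind).
- place_left (a point): Point fixed to the labeller's base at its x 0, y +57, z 84 mm, level with a seated axle at mid setting. Left bracket: upright plate, 36 mm in x, 8 mm in y. Its slot at x 0: open at the top, flat floor, 12 mm wide; a seated axle's centre is 5 mm above the floor, the slot stays straight to 19 mm above that centre, then flares to 28 mm at the bracket's top, 27 mm above it.
- place_right (a point): The same at y -57 mm; 106 mm clear between the brackets. Both stand on one yoke (crossbar 39 mm below a seated axle) on two 12 mm columns at y -82 and +82 mm, 85 mm high. The yoke holds still and keeps both slots level, but its height is as the last user left it and this point does not show it: a seated axle's centre line is anywhere from 66 to 102 mm above the bench.
- roller: The idler roller: black rubber sleeve 36 mm in diameter and 100 mm long with a steel axle of 10 mm diameter, 140 mm long over all, sticking out 20 mm at each end; 0.22 to 0.45 kg. Both ends are alike. Origin: centre of the roller, on its axis; its y axis runs along the axle.
- journal_a (a point): Point on the roller's axis, 57 mm from its centre on the +y side: the part of the axle that sits in a bracket slot.
- journal_b (a point): The same point on the -y side of the roller.
- catch_left (a joint): Sloping round-nosed spring catch, 6 mm thick, jutting 5 mm into the left (+y) slot from its rear (+x) wall; nose centre 4.5 mm above a seated axle's centre. Value: how far it is pushed back, m: 0 slot empty; 2 to 5 mm while the axle passes; about 0.4 mm with the axle home below the nose. An axle coming down meets it 13 to 18 mm above home; in the last 3 mm it pushes the axle down.
- catch_right (a joint): The same in the right (-y) slot. Passing both catches takes 8 to 15 N of downward force in all, the roller's weight included; then the axle drops the last few mm and lands on the floors. Each slot floor may be loaded with 22 N at most; weight and catches give up to 7 N of this, so press home with about 10 to 15 N and no more than 20 N.
- stand: Draining stand, fixed: steel tray 110 x 180 mm, rim 12 mm high, with two white V saddles at y = -60 and +60 mm (6 mm thick) in which the axle lies, along the stand's y axis, 50 mm above the bench. Origin: centre of its underside.
- amber_bottle: Bystander: amber glass bottle with cork, 56 mm in diameter, 105 mm tall, standing beside the labeller. Origin: centre of its underside.
- sample_jar: Bystander: glass jar with black lid, 52 mm in diameter, 55 mm tall, behind the draining stand. Origin: centre of its underside.
- wash_brush: Bystander: white brush, 150 mm long, lying in front of the draining stand, across it.
Things that resemble listed ones, but are neither listed nor needed, are in the scene too. There is more than one size of the roller; the one meant has the size given above. Of the things shaped like the stand, the steel one is meant.

How it is judged:
By the outcome, as a careful person would: the job done as asked, in the order asked, and still so for the second after the job is handed in, with the robot touching nothing.
It also fails if it takes over 46 s, if anything falls off the work surface, if the arm or the gripper's body presses on something with over 40 N, if the wrist force passes 120 N, or if a joint passes its speed limit or range.

## Robot

A 6-joint arm with a two-finger parallel gripper is mounted at the origin on the work surface. World frame = base frame: x ahead of the robot, y to its left, z up, the work surface at z = 0. Lengths are in m, angles in degrees, forces in N, time in s.
With the tool pointing down it reaches from about 0.3 to 0.75 m from the base axis. Payload 8.5 kg.
Tool frame: the origin (TCP) lies at the very end of the fingers, on their centre line; the grasp point (between the pads) lies 19 mm behind it; z points along the fingers, y is the line along which they close (so a half turn about z gives the same grasp; the last joint's range is limited). The gripper opens to 85 mm and grips with 20 to 120 N. Pads are 22 mm wide; open, the fingers measure 114 mm over their backs; the gripper's body (76 mm by 85 mm) begins 54 mm behind the grasp point. The pads swing forward as they close: fully open they stand 13 mm farther back than shut.
Start: joints at [57.45, 21.807, 74.336, -0, 83.858, -12.336], TCP at [0.19, 0.516, 0.204] pointing down, gripper open.
Joint ranges: [-178.18, 178.18], [-50.72, 133.34], [12.68, 142.11], [-81.47, 261.47], [9.98, 163.14], [-165.26, 165.26]. Speed limits (degrees/s): [136.94, 136.94, 180, 180, 180, 180].

## Interface

Orientations are given as a 3x3 rotation matrix whose columns are the frame's x, y, z axes.
In Python, from rig import env, imaging gives the robot as it stands. The module is installed in compiled form; this text tells all that it offers.
- The arm moves only by the tool arm_command, never from a script. Its arguments are lists of equal length, an entry for each row: "turn": the turn, a rotation vector about the tool's x, y, z in units of 5 degrees (1.0 is 5 degrees), a list of three; "xyz": the shift along the tool's x, y, z in units of 50 mm (1.0 is 50 mm), a list of three; "claw": the finger opening in mm, from 0 to 85.4. A call has 1 to 12 rows; each row shifts and turns the commanded pose from where the row before left it, along the tool's axes as they then stand; what a row does not reach is not made up. A row lasts 1/10 s, in which the tool goes at most 50 mm and 8.59 degrees, less where a joint would pass 70% of its speed; a pose out of reach is approached as far as the arm can. A call is refused whole if a number of a shift passes 1 or a number of a turn 1, either way. A call with a gripper value outside its range is refused whole. The fingers move at their own pace and stop on an object; "squeeze" is the grip in N (left out, the last holds). Time passes only in rows, so rows that do not move let the fingers close. It gives the time, the measured TCP pose, the force, the opening and the grip force at its end, in the units of the state.
- env.observe(): the state, without advancing time (a new reading comes with each control period).
- imaging.get_image(name): name is "side" or "top"; returns (picture, depth): 400x640x3 uint8, blue, green, red; 400x640 float32, m along the optical axis (not along the pixel's ray), 0 where there is no reading.
- imaging.camera_info(name): a dict with "camera_matrix" (3x3 intrinsics, pixels), "k1" (the pictures are not rectified: a ray, as slopes to the right and down, at radius r is drawn at 1 + k1 r^2 times it, then the intrinsics apply), "rvec" (rotation vector, rad) and "tvec" (3), from world to camera coordinates, as OpenCV has them. Camera axes: x right, y down, z forward; pixel columns grow to the right and rows downward; lengths in m; the calibration is good to about 2 mm. A picture is of the moment at which its call begins. camera_info takes no time and is no camera call.
- env.close_job(): hands the job in; it is judged then, once.
The state is a dict: "time_s": time; "q": joint angles; "qvel": joint speeds; "joint_efforts": joint torques, N m; "position": TCP position; "tool_rot": TCP orientation; "ft_force": force on the tool from outside, world axes, zero at the start; "wrist_torque": the same for the moment, N m; "grip_width": finger opening in m; "gripper_force": force on a finger pad.
Only numpy, scipy, OpenCV 4.12 (cv2) and the standard library are available. Lean on these libraries where they do the work, as an engineer would, in place of code of your own. Each camera call takes 0.05 s, during which the arm holds its last target. There are 200 camera calls.

## Working session

There is one attempt and no reset: what is moved stays moved. The work goes in short steps, Python scripts to look and compute and a tool call to move; the robot and the scene stay as the last step left them, time stands still between calls to the robot, and variables do not carry over. Pictures are saved under pics/ and viewed, at most 11 in all, crops included, and the job is handed in when it is done.

Besides the shell and the picture viewer there is one more tool, called after ">>>" in YAML: its name, and indented under it one key for each argument. arm_command: Moves the arm, as the interface text tells. Its arguments: {"type":"object","properties":{"turn":{"type":"array"},"xyz":{"type":"array"},"claw":{"type":"array"},"squeeze":{"type":"number"}},"required":["turn","xyz","claw"]}

```bash
mkdir -p pics; cat > h.py <<'E'
import numpy as np, cv2
from rig import env, imaging
def cam(n):
    c=imaging.camera_info(n); K=np.array(c["camera_matrix"],float); R=cv2.Rodrigues(np.array(c["rvec"],float))[0]; t=np.array(c["tvec"],float).ravel()
    return K,float(c["k1"]),R,t
def ray(n,uv):
    K,k1,R,t=cam(n); uv=np.atleast_2d(np.asarray(uv,float))
    d=np.c_[(uv[:,0]-K[0,2])/K[0,0],(uv[:,1]-K[1,2])/K[1,1]]; s=d.copy()
    for _ in range(30): s=d/(1+k1*(s**2).sum(1,keepdims=True))
    return -R.T@t, np.c_[s,np.ones(len(s))]@R   # direction with unit optical depth
def onplane(n,uv,z):
    o,d=ray(n,uv); return o+d*((z-o[2])/d[:,2])[:,None]
def pts(n,uv,dep):
    o,d=ray(n,uv); return o+d*np.asarray(dep).reshape(-1,1)
def cloud(n,dep):
    v,u=np.mgrid[0:400,0:640]; return pts(n,np.c_[u.ravel(),v.ravel()],dep.ravel()).reshape(400,640,3)
def proj(n,P):
    K,k1,R,t=cam(n); p=np.atleast_2d(P)@R.T+t; s=p[:,:2]/p[:,2:]; s=s*(1+k1*(s**2).sum(1,keepdims=True))
    return s*[K[0,0],K[1,1]]+K[:2,2]
E
python3 - <<'E'
from h import *
for n in("side","top"):
    p,d=imaging.get_image(n); cv2.imwrite(f"pics/{n}0.png",p); np.savez(f"{n}0.npz",p=p,d=d)
    print(n,cam(n), (d>0).mean(), ray(n,[[320,200]]))
s=env.observe(); print(s)
E
```

```text
side (array([[512.89014914,   0.        , 324.57328201],
       [  0.        , 512.89014914, 202.56571565],
       [  0.        ,   0.        ,   1.        ]]), -0.0348083162012585, array([[ 0.923728  , -0.38255653, -0.01941887],
       [-0.24424221, -0.54918295, -0.7992145 ],
       [ 0.29508021,  0.74299972, -0.60073212]]), array([-0.45162805,  0.18077276,  1.37442407])) 0.9961796875 (array([ 0.05576847, -1.09469264,  0.9613668 ]), array([[ 0.28806541,  0.74915815, -0.59656091]]))
top (array([[372.03210118,   0.        , 310.77880414],
       [  0.        , 372.03210118, 201.9860247 ],
       [  0.        ,   0.        ,   1.        ]]), -0.03709227912612024, array([[-0.01090017, -0.99985502, -0.01308123],
       [-0.98965979,  0.01265827, -0.142875  ],
       [ 0.14301987,  0.0113886 , -0.98965429]]), array([0.0118625 , 0.48605941, 1.01604623])) 0.99601171875 (array([ 0.33584796, -0.00586324,  1.07513543]), array([[ 0.14803294, -0.01346199, -0.9892158 ]]))
{'time_s': 0.1, 'q': array([ 5.74511185e+01,  2.18388931e+01,  7.43780991e+01, -7.34908161e-04,
        8.38586684e+01, -1.23372867e+01]), 'qvel': array([ 0.03140362, -0.05980606, -0.17912722,  0.04897432, -0.04398557,
       -0.09632884]), 'joint_efforts': array([ 3.80847399e-03, -4.49221802e+01, -2.31653613e+01, -1.52643734e-04,
        3.65674059e-03,  2.28436431e-05]), 'position': array([0.18987843, 0.5158761 , 0.20377063]), 'tool_rot': array([[-9.38423509e-01,  3.45486364e-01, -6.99718712e-04],
       [ 3.45486968e-01,  9.38422879e-01, -1.11997686e-03],
       [ 2.69695314e-04, -1.29275631e-03, -9.99999128e-01]]), 'ft_force': array([-0.05524958, -0.62975838, -0.50903609]), 'wrist_torque': array([0.07029274, 0.01272616, 0.0211835 ]), 'gripper_force': 0.0, 'grip_width': 0.08523787857860678}
```

View pics/top0.png

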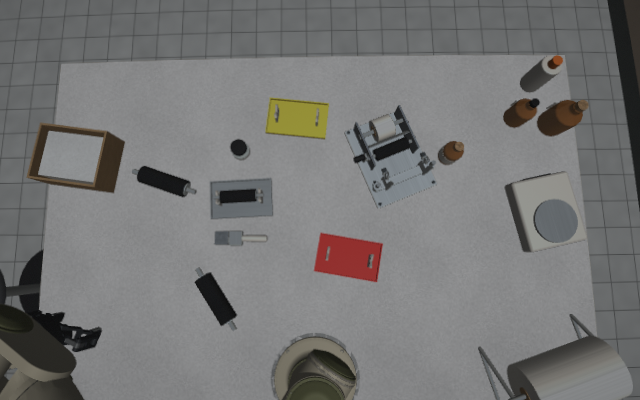

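View pics/side0.png

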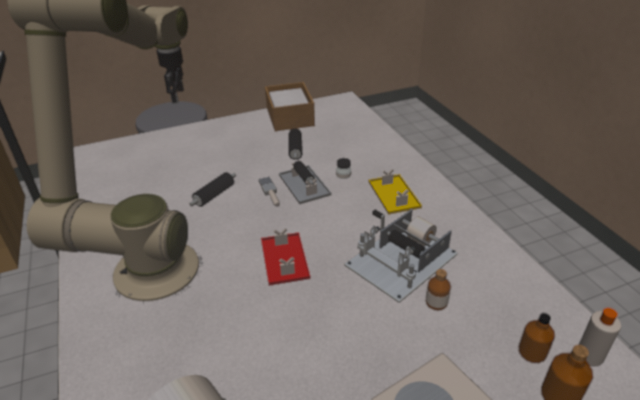

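The top view shows a roller on the grey steel stand at (238,197). Two other rollers lie loose at (163,180) and (215,298), and the labeller's own drive roller is at (393,149). The stand lookalikes are the yellow one at (297,118) and the red one at (348,258). I choose the roller on the steel stand. The labeller's slot brackets are at about (385,180) and (428,162), beside the amber bottle at (452,152). I'll check these close up and measure.

```bash
python3 - <<'E'
from h import *
T=np.load("top0.npz"); S=np.load("side0.npz")
a=cv2.resize(T["p"][165:225,200:285],None,fx=4.5,fy=4.5,interpolation=2)
b=cv2.resize(T["p"][95:215,335:470],None,fx=4.5,fy=4.5,interpolation=2)[:540]
c=cv2.resize(S["p"][200:305,340:465],None,fx=4.5,fy=4.5,interpolation=2)
H=540; f=lambda i:cv2.copyMakeBorder(i,0,H-i.shape[0],0,0,0) if i.shape[0]<H else i[:H]
cv2.imwrite("pics/crop1.png",cv2.resize(np.hstack([f(b),f(a)]),(800,int(800*H/(b.shape[1]+a.shape[1])))))
cv2.imwrite("pics/crop2.png",c)
g=cloud("top",T["d"]); 
# roller on stand: dark pixels in stand area
gray=T["p"].max(2)
def rect(n,mask,z,lab):
    cs,_=cv2.findContours(mask.astype(np.uint8),0,2); k=max(cs,key=cv2.contourArea)
    P=onplane(n,k[:,0,:],z); r=cv2.minAreaRect((P[:,:2]*1000).astype(np.float32)); print(lab,r)
m=np.zeros_like(gray,bool); m[180:212,205:268]=gray[180:212,205:268]<50
rect("top",m,.055,"sleeve"); print(np.median(g[m],0), g[m][:,2].max())
for nm,(r0,r1,c0,c1) in dict(l1=(160,200,130,200),l2=(260,335,190,240)).items():
    m=np.zeros_like(gray,bool); m[r0:r1,c0:c1]=gray[r0:r1,c0:c1]<50; rect("top",m,.02,nm)
# plate of stand
hsv=cv2.cvtColor(T["p"],cv2.COLOR_BGR2HSV); print("stand px",T["p"][213,240],T["p"][213,290], "base",T["p"][185,410])
print("floor z",np.median(g[225:235,300:310,2]),np.median(g[230:250,440:470,2]))
z=(g[150:200:2,368:440:3,2]*1000).round().astype(int); print(z)
E
```

```text
sleeve ((503.5736083984375, 209.99041748046875), (33.754844665527344, 98.93626403808594), 2.4320690631866455)
[0.50087768 0.20865669 0.06567437] 1.0751354284794576
l1 ((557.3787231445312, 440.6094665527344), (155.66883850097656, 48.40284729003906), 70.34318542480469)
l2 ((220.9038848876953, 275.22393798828125), (143.56739807128906, 51.38780975341797), 32.930267333984375)
stand px [113 109 104] [144 143 143] base [143 138 130]
floor z 0.0012867571373483822 0.0005889552902387241
[[  76    9   64   65   67   65   66   71   65   64   64   62   53    9
     9   38   49    9    1    1   -3   -4    0   -1]
 [  76   11   61   68   67   66   66   66   62   59   51    7   12   10
    13   26   11    8   10   -1   -2    3   -4   -1]
 [  64    7   53   70   68   63   64   60   57   45   13    9   14   10
     6   12   13   10  108  104   -2   -1   -5   -2]
 [  56   74   56   68   65   60   58   55    8    9   12   16   12   12
    13   11   12    7  109  109   -1    0    5    2]
 [  54   73   10   62   59   54   11    9   10    8   12   13   11    8
    10    9   11    9  109  119  116    1    4
[... 1807 characters left out ...]
1   12    9   10    9
    11    7    9   11    9   10    7    2    0   -1]
 [  -2   11   18   60   53   11   56   12 1075    7   11   11   13    9
    11   12   12 1075    8   -2   -1   -2    4    0]
 [   1    9   11    9   10   12    8   11    9   11   11    9   12   12
    13   11   13    2    1    0    0    3    1    1]
 [  -2    5   11   11   13   13   13   10   11    8    5   13    9   11
    10   12    0    2    5    4    2   -4    3    0]
 [   3    2   11   11    7   11   11   11   12   10   13    9   11    9
     3    2   -1   -1   -1    0    0    2    0   -3]
 [   1    4   13   14   13   10   12    7    9   13   10    9   -5    0
     1    4    5    1    0    1   -2    0   -2   -1]]
```

View pics/crop1.png

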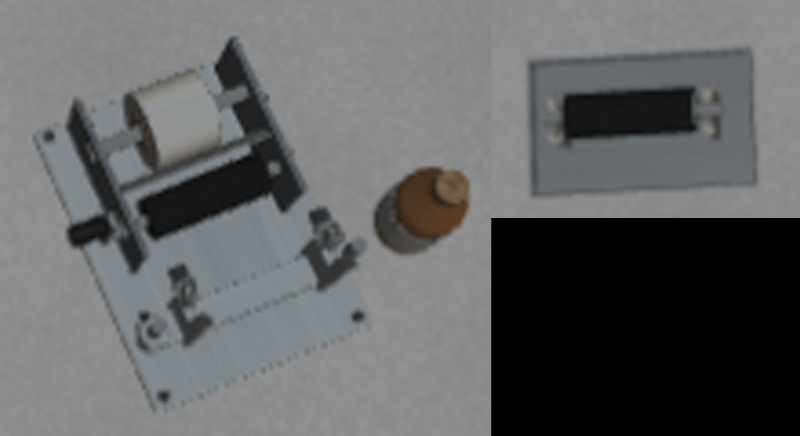

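View pics/crop2.png

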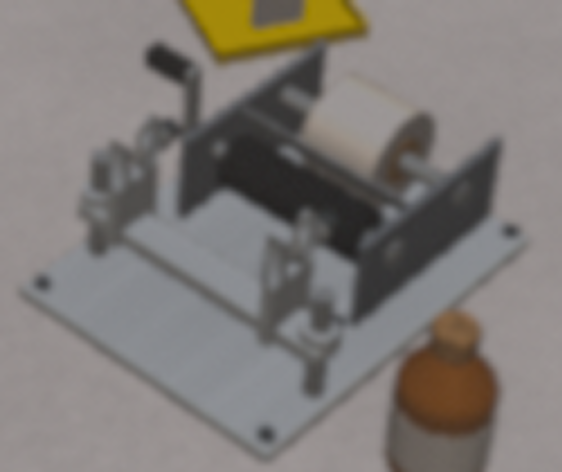

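The crops confirm the choice: a short roller (about 100x34 mm sleeve) on white saddles in the steel tray. The labeller's yoke has its brackets at roughly (195,310) and (325,255) in the first crop, with the catches to the rear. Depth puts the bracket tops near 117 mm, so a seated axle should be near 90 mm. Next I'll measure the labeller's pose.

```bash
python3 - <<'E'
from h import *
T=np.load("top0.npz"); S=np.load("side0.npz"); g=cloud("top",T["d"]); gs=cloud("side",S["d"])
p=T["p"].astype(int); br=p[...,0]-p[...,2]
def rect(m,z,lab):
    m=cv2.morphologyEx(m.astype(np.uint8),cv2.MORPH_OPEN,np.ones((2,2)))
    cs,_=cv2.findContours(m,0,2); k=np.vstack([c for c in cs if cv2.contourArea(c)>15])
    P=onplane("top",k[:,0,:],z); r=cv2.minAreaRect((P[:,:2]*1000).astype(np.float32)); print(lab,r,np.round(cv2.boxPoints(r)).tolist()); return r
m=np.zeros((400,640),bool); w=np.s_[95:215,335:445]; m[w]=(br[w]>5)&(g[w][...,2]<.02)&(g[w][...,2]>-.01)
r=rect(m,.010,"base")
m=np.zeros((400,640),bool); w=np.s_[170:225,203:280]; m[w]=(br[w]>5); rect(m,.008,"stand")
# long front edge direction -> yaw: find via rect sides
b=cv2.boxPoints(r); e=[b[1]-b[0],b[2]-b[1]]; L=min(e,key=np.linalg.norm)  # provisional
for v in e: print("edge",np.linalg.norm(v),np.degrees(np.arctan2(v[1],v[0])))
# bar (z~52) points and bracket points
c=np.array(r[0])/1000
for n,G in(("top",g),("side",gs)):
    near=np.hypot(G[...,0]-c[0],G[...,1]-c[1])<.16
    hi=near&(G[...,2]>.098)&(G[...,2]<.13); P=G[hi]; print(n,"hi",len(P))
    yaw=np.radians(22.5); R=np.array([[np.cos(yaw),np.sin(yaw)],[-np.sin(yaw),np.cos(yaw)]])
    Q=(P[:,:2]-c)@R.T*1000; Q=np.c_[Q,P[:,2]*1000]
    o=np.argsort(Q[:,1]); print(Q[o].round().astype(int).tolist()[:110])
E
```

```text
base ((616.6364135742188, -231.34376525878906), (249.16258239746094, 187.43060302734375), 21.579448699951172) [[466.0, -190.0], [535.0, -364.0], [767.0, -273.0], [698.0, -98.0]]
stand ((502.0654602050781, 208.3868408203125), (109.23306274414062, 179.89613342285156), 2.3439338207244873) [[444.0, 296.0], [451.0, 116.0], [560.0, 121.0], [553.0, 300.0]]
edge 187.43062 -68.42054
edge 249.16255 21.579453
top hi 267
[[-44, -153, 105], [-46, -153, 102], [-52, -151, 105], [-51, -149, 103], [-49, -149, 106], [-45, -149, 104], [-47, -149, 102], [-55, -149, 108], [-57, -148, 106], [-53, -148, 103], [-62, -147, 103], [-64, -146, 103], [-56, -146, 106], [-46, -146, 103], [-63, -146, 99], [-49, -145, 102], [-50, -145, 108], [-61, -144, 104], [-55, -144, 104], [-53, -143, 108], [-59, -143, 108], [-53, -143, 101], [-62, -142, 100], [-56, -142, 101], [-52, -142, 107], [-58, -142, 107], [-40, -61, 104], [-35, -60, 106], [-85, -59, 117], [-55, -59, 116], [-53, -59, 119], [-57, -59, 113], [-47, -58, 111], [-49, -58, 118], [-44, -58, 109], [-38, -58, 109], [-40, -57, 107], [-60, -57, 114], [-62, -57, 111]
[... 2396 characters left out ...]
, 112], [-89, -57, 111], [-77, -57, 106], [-84, -57, 101], [-54, -57, 117], [-68, -57, 103], [-57, -57, 109], [-45, -57, 111], [-86, -57, 121], [-84, -57, 110], [-67, -57, 99], [-64, -56, 107], [-57, -56, 115], [-86, -56, 98], [-88, -56, 112], [-36, -56, 108], [-64, -56, 113], [-78, -56, 99], [-39, -56, 103], [-60, -56, 113], [-84, -56, 116], [-87, -56, 115], [-86, -56, 101], [-85, -55, 103], [-86, -55, 117], [-65, -54, 106], [-38, -54, 108], [-51, -54, 116], [-65, -54, 102], [-54, -54, 115], [-88, -54, 101], [-57, -54, 114], [-62, -54, 116], [-41, -54, 109], [-85, -54, 119], [-64, -54, 108], [-57, -53, 117], [-59, -53, 105], [-60, -53, 112], [-53, -53, 117], [-87, -53, 116], [-66, -52, 98]]
```

```bash
python3 - <<'E'
from h import *
T=np.load("top0.npz"); S=np.load("side0.npz"); c=np.array([.6166,-.2313]); yaw=np.radians(21.6)
R=np.array([[np.cos(yaw),np.sin(yaw)],[-np.sin(yaw),np.cos(yaw)]])
for n,D in(("top",T),("side",S)):
    G=cloud(n,D["d"]).reshape(-1,3); Q=np.c_[(G[:,:2]-c)@R.T,G[:,2]]*1000
    for s in(-1,1):
        m=(abs(Q[:,1]-s*57)<16)&(Q[:,0]>-105)&(Q[:,0]<-45)&(Q[:,2]>95)&(Q[:,2]<126); P=Q[m]
        t=P[P[:,2]>113]
        print(n,s,len(P),"x pct",np.percentile(P[:,0],[1,5,50,95,99]).round(1),"y",np.percentile(P[:,1],[2,10,50,90,98]).round(1),"z",np.percentile(P[:,2],[90,95,99]).round(1))
        print("  top y",np.percentile(t[:,1],[5,50,95]).round(1),"x hist",np.histogram(t[:,0],np.arange(-96,-44,3))[0], np.histogram(P[:,0],np.arange(-96,-44,3))[0])
    m=(abs(Q[:,1])<45)&(Q[:,0]>-105)&(Q[:,0]<-45)&(Q[:,2]>40)&(Q[:,2]<65); P=Q[m]
    print("bar x",np.percentile(P[:,0],[2,50,98]).round(1),"z",np.percentile(P[:,2],[50]),len(P))
    for s in (-1,1):
        m=(abs(Q[:,1]-s*82)<10)&(Q[:,0]>-100)&(Q[:,0]<-45)&(Q[:,2]>78)&(Q[:,2]<95); P=Q[m]; print("col",s,P.mean(0).round(1),np.percentile(P[:,0],[3,97]).round(1),np.percentile(P[:,1],[3,97]).round(1),len(P))
E
```

```text
top -1 76 x pct [-84.8 -84.1 -60.6 -46.7 -45.4] y [-59.8 -58.3 -52.7 -50.6 -48.2] z [118.4 118.9 121. ]
  top y [-59.8 -54.7 -51.1] x hist [0 0 0 1 5 4 2 0 0 0 0 0 1 3 5 5 0] [0 0 0 4 8 7 6 5 0 0 3 6 6 7 9 7 8]
top 1 64 x pct [-84.5 -84.2 -60.2 -46.6 -46.1] y [54.5 57.2 61.4 63.7 67.2] z [117.9 119.3 121. ]
  top y [55.6 60.  63. ] x hist [0 0 0 1 5 3 2 1 0 0 0 0 1 3 4 3 1] [0 0 0 4 6 6 4 4 0 0 3 6 5 6 6 6 8]
bar x [-78.6 -66.6 -55.1] z [52.4547544] 261
col -1 [-66.7 -79.5  85.2] [-71.  -62.6] [-86.  -75.2] 17
col 1 [-66.8  84.9  84. ] [-71.9 -61.4] [80.2 89.9] 21
side -1 106 x pct [-87.4 -86.6 -63.1 -48.7 -46.9] y [-64.6 -61.2 -58.5 -53.3 -51. ] z [116.7 117.9 119.7]
  top y [-60.4 -56.7 -51.7] x hist [0 0 0 6 4 0 1 0 0 0 0 1 3 3 6 2 1] [ 0  0  2 18 11  2  6  0  1  4 10  5 11 10 12 10  4]
side 1 96 x pct [-87.4 -86.6 -62.1 -49.2 -46.1] y [49.6 52.5 55.4 61.  62.1] z [117.9 119.1 120.5]
  top y [52.2 56.3 61.9] x hist [0 0 1 9 1 2 0 0 0 0 0 1 3 4 5 2 0] [ 0  0  3 21  6  5  2  1  0  1  6  9 10  7 12  9  4]
bar x [-82.  -73.8 -56.8] z [52.27548564] 286
col -1 [-69.1 -82.2  84.2] [-73.  -62.1] [-87.5 -76.8] 21
col 1 [-69.7  82.6  83.7] [-74.4 -63.1] [75.6 87.4] 19
```

Both views agree that the labeller's yaw is about 21.6°, its origin about (0.553, -0.255), and the seated axle about 91 mm (from bracket tops at 118 mm and crossbar at 52 mm). The roller is at about (0.502, 0.209, 0.050) with its axle yawed 2.4°. All of this fits the sizes given, so I'll move.

>>> arm_command:
  turn:
    - [0, 0, 0]
    - [0, 0, 0]
    - [0, 0, 0]
    - [0, 0, 0]
    - [0, 0, 0]
    - [0, 0, 0]
    - [0, 0, 0]
    - [0, 0, 0]
    - [0, 0, 0]
    - [0, 0, 0]
    - [0, 0, 0]
    - [0, 0, 0]
  xyz:
    - [-0.4, -0.2, 0]
    - [-0.7, -0.32, 0]
    - [-0.7, -0.32, 0]
    - [-0.7, -0.32, 0]
    - [-0.7, -0.32, 0]
    - [-0.7, -0.32, 0]
    - [-0.7, -0.32, 0]
    - [-0.7, -0.32, 0]
    - [-0.7, -0.32, 0]
    - [-0.7, -0.32, 0]
    - [-0.7, -0.32, 0]
    - [-0.58, -0.22, 0]
  claw: [85, 85, 85, 85, 85, 85, 85, 85, 85, 85, 85, 85]

```text
time_s: 1.3
position: [0.503, 0.2067, 0.204]
tool_rot: [[-0.938, 0.346, -0.001], [0.346, 0.938, -0.0], [0.001, -0.0, -1.0]]
ft_force: [-0.2, 0.3, 0.5]
grip_width: 0.0851
gripper_force: 0.0
```

>>> arm_command:
  turn:
    - [0, 0, 0.5]
    - [0, 0, 1]
    - [0, 0, 1]
    - [0, 0, 1]
    - [0, 0, 1]
    - [0, 0, 1]
    - [0, 0, 1]
    - [0, 0, 1]
    - [0, 0, 1]
    - [0, 0, 1]
    - [0, 0, 1]
    - [0, 0, 1]
  xyz:
    - [0, 0, 0.1]
    - [0, 0, 0.1]
    - [0, 0, 0.1]
    - [0, 0, 0.1]
    - [0, 0, 0.1]
    - [0, 0, 0.1]
    - [0, 0, 0.1]
    - [0, 0, 0.1]
    - [0, 0, 0.1]
    - [0, 0, 0.1]
    - [0, 0, 0.1]
    - [0, 0, 0.1]
  claw: [85, 85, 85, 85, 85, 85, 85, 85, 85, 85, 85, 85]

```text
time_s: 2.5
position: [0.5017, 0.2084, 0.1438]
tool_rot: [[-0.209, 0.978, -0.001], [0.978, 0.209, -0.0], [0.0, -0.001, -1.0]]
ft_force: [0.3, 0.1, -0.4]
grip_width: 0.0849
gripper_force: 0.0
```

>>> arm_command:
  turn:
    - [0, 0, 1]
    - [0, 0, 1]
    - [0, 0, 0]
  xyz:
    - [0, 0, 0]
    - [0, 0, 0]
    - [0, 0, 0]
  claw: [85, 85, 85]

```text
time_s: 2.8
position: [0.5017, 0.2084, 0.144]
tool_rot: [[-0.039, 0.999, -0.001], [0.999, 0.039, -0.0], [-0.0, -0.001, -1.0]]
ft_force: [-0.4, -0.6, 0.0]
grip_width: 0.0849
gripper_force: 0.0
```

```bash
cat >> h.py <<'E'
def go(P,yaw_y):
    s=env.observe(); R=np.array(s["tool_rot"]); d=R.T@(np.array(P)-s["position"])/.05
    a=np.radians(yaw_y); Rt=np.c_[[np.sin(a),-np.cos(a),0],[np.cos(a),np.sin(a),0],[0,0,-1]]
    w=cv2.Rodrigues(R.T@Rt)[0].ravel()
    print("t",s["time_s"],"pos",np.round(s["position"],4),"shift units",d.round(3),"turn units",(np.degrees(w)/5).round(3),"F",np.round(s["ft_force"],2),"grip",s["gripper_force"],s["grip_width"])
E
python3 - <<'E'
from h import *
S=np.load("side0.npz"); g=cloud("side",S["d"]); k=S["p"].max(2)
m=np.zeros_like(k,bool); w=np.s_[155:190,288:322]; m[w]=(k[w]<45)&(g[w][...,2]>.045)
P=g[m]; print(len(P),P.mean(0),P.max(0),P.min(0))
go([.502,.2088,.09],2.4)
p,d=imaging.get_image("side"); cv2.imwrite("pics/s1.png",cv2.resize(p[110:230,230:390],None,fx=5,fy=5,interpolation=2))
E
```

```text
13 [0.49089878 0.21735492 0.06283486] [0.50190269 0.24286992 0.07128119] [0.4855354  0.16914409 0.05294182]
t 2.8 pos [0.5017 0.2084 0.144 ] shift units [0.009 0.007 1.08 ] turn units [-1.8e+01  2.5e-02  1.0e-03] F [-0.39 -0.63  0.01] grip 0.0 0.08485241890231947
```

View pics/s1.png

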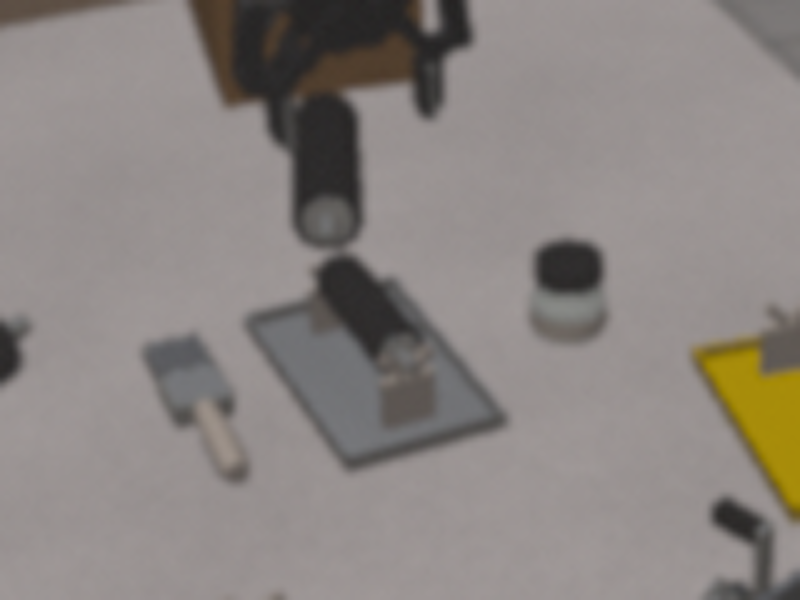

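The gripper hovers squarely over the steel stand. The roller is at (365,310) in the crop with its saddle at (410,390), and the jar at (568,290) and brush at (200,400) are both clear. I'll descend and grip.

>>> arm_command:
  turn:
    - [0, 0, 0]
    - [0, 0, 0]
    - [0, 0, 0]
    - [0, 0, 0]
    - [0, 0, 0]
    - [0, 0, 0]
    - [0, 0, 0]
    - [0, 0, 0]
  xyz:
    - [0, 0, 0.3]
    - [0, 0, 0.4]
    - [0, 0, 0.4]
    - [0, 0, 0.4]
    - [0, 0, 0.4]
    - [0, 0, 0.3]
    - [0, 0, 0.12]
    - [0, 0, 0]
  claw: [85, 85, 85, 85, 85, 85, 85, 85]

```text
time_s: 3.65
position: [0.5017, 0.2083, 0.0278]
tool_rot: [[-0.041, 0.999, -0.001], [0.999, 0.041, -0.0], [-0.0, -0.001, -1.0]]
ft_force: [0.1, 0.2, 0.2]
grip_width: 0.0852
gripper_force: 0.0
```

>>> arm_command:
  turn:
    - [0, 0, 0]
    - [0, 0, 0]
    - [0, 0, 0]
    - [0, 0, 0]
    - [0, 0, 0]
    - [0, 0, 0]
    - [0, 0, 0]
    - [0, 0, 0]
    - [0, 0, 0]
    - [0, 0, 0]
  xyz:
    - [0, 0, 0]
    - [0, 0, 0]
    - [0, 0, 0]
    - [0, 0, 0]
    - [0, 0, 0]
    - [0, 0, 0]
    - [0, 0, 0]
    - [0, 0, 0]
    - [0, 0, 0]
    - [0, 0, 0]
  claw: [60, 45, 40, 36, 33, 30, 30, 30, 30, 30]
  squeeze: 40

```text
time_s: 4.65
position: [0.5036, 0.2085, 0.0292]
tool_rot: [[-0.04, 0.999, 0.004], [0.999, 0.04, 0.001], [0.0, 0.004, -1.0]]
ft_force: [5.8, 0.1, 4.8]
grip_width: 0.0304
gripper_force: 25.2
```

```bash
sed -i 's/\[np.sin(a),-np.cos(a),0\]/[-np.sin(a),np.cos(a),0]/' h.py; python3 - <<'E'
from h import *
p,d=imaging.get_image("side"); cv2.imwrite("pics/s2.png",cv2.resize(p[130:220,250:360],None,fx=6,fy=6,interpolation=2))
go([.502,.2085,.15],2.4)
D=np.load("top0.npz")["d"]; g=cloud("top",D); P=g[188:208,214:262].reshape(-1,3)
Q=(P[:,:2]-[.502,.2085]); a=np.radians(2.4); x=(Q@[np.cos(a),np.sin(a)])*1000; y=Q@[-np.sin(a),np.cos(a)]*1000
for lo in range(-24,27,4):
    m=(x>=lo)&(x<lo+4)&(abs(y)<40); print(lo+2,m.sum(),np.round(np.median(P[m,2])*1000,1) if m.any() else "")
E
```

```text
t 4.7 pos [0.5035 0.2085 0.0292] shift units [ 1.000e-03 -2.100e-02 -2.416e+00] turn units [ 0.046 -0.005 -0.024] F [4.69 0.18 4.4 ] grip 25.23581564426422 0.030413402202159476
-22 36 4.1
-18 38 4.2
-14 73 48.3
-10 81 59.3
-6 61 64.0
-2 43 68.2
2 43 68.3
6 37 68.5
10 41 66.4
14 28 63.3
18 15 58.7
22 1 50.5
26 0
```

View pics/s2.png

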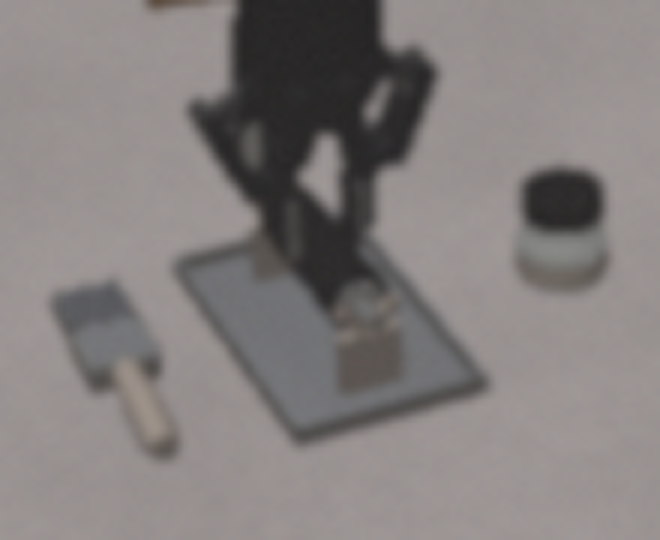

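The fingers straddle the roller on its stand at (330,260) in the crop. The sideways force fits a roughly 3 mm centring offset, and the upward force fits the pads swinging forward. I'll lift a little, then tighten.

>>> arm_command:
  turn:
    - [0, 0, 0]
    - [0, 0, 0]
    - [0, 0, 0]
    - [0, 0, 0]
    - [0, 0, 0]
    - [0, 0, 0]
    - [0, 0, 0]
    - [0, 0, 0]
    - [0, 0, 0]
    - [0, 0, 0]
    - [0, 0, 0]
    - [0, 0, 0]
  xyz:
    - [0, 0.06, 0]
    - [0, 0, -0.1]
    - [0, 0, -0.1]
    - [0, 0, -0.2]
    - [0, 0, -0.2]
    - [0, 0, 0]
    - [0, 0, 0]
    - [0, 0, 0]
    - [0, 0, 0]
    - [0, 0, 0]
    - [0, 0, 0]
    - [0, 0, 0]
  claw: [30, 30, 30, 30, 30, 30, 25, 20, 20, 20, 20, 20]
  squeeze: 50

```text
time_s: 5.9
position: [0.5049, 0.2085, 0.0582]
tool_rot: [[-0.04, 0.999, -0.0], [0.999, 0.04, -0.0], [-0.0, -0.0, -1.0]]
ft_force: [0.3, 0.1, -4.1]
grip_width: 0.029
gripper_force: 44.3
```

>>> arm_command:
  turn:
    - [0, 0, 0]
    - [0, 0, 0]
    - [0, 0, 0]
    - [0, 0, 0]
    - [0, 0, 0]
    - [0, 0, 0]
    - [0, 0, 0]
    - [0, 0, 0]
    - [0, 0, 0]
    - [0, 0, 0]
    - [0, 0, 0]
    - [0, 0, 0]
  xyz:
    - [0, 0, -0.3]
    - [0, 0, -0.5]
    - [0, 0, -0.6]
    - [-0.2, 0, -0.5]
    - [-0.4, 0.05, -0.3]
    - [-0.6, 0.05, 0]
    - [-0.7, 0.06, 0]
    - [-0.7, 0.06, 0]
    - [-0.7, 0.06, 0]
    - [-0.7, 0.06, 0]
    - [-0.7, 0.06, 0]
    - [-0.7, 0.05, 0]
  claw: [20, 20, 20, 20, 20, 20, 20, 20, 20, 20, 20, 20]

```text
time_s: 7.1
position: [0.5381, -0.0618, 0.1683]
tool_rot: [[-0.04, 0.999, -0.0], [0.999, 0.04, 0.0], [0.0, -0.0, -1.0]]
ft_force: [1.1, -0.5, -4.9]
grip_width: 0.029
gripper_force: 44.9
```

>>> arm_command:
  turn:
    - [0, 0, 0]
    - [0, 0, 0]
    - [0, 0, 0]
    - [0, 0, 0]
    - [0, 0, 0]
    - [0, 0, 0]
    - [0, 0, 0]
    - [0, 0, -0.85]
    - [0, 0, -1]
    - [0, 0, -1]
    - [0, 0, -1]
    - [0, 0, 0]
  xyz:
    - [-0.7, 0.05, 0]
    - [-0.7, 0.05, 0]
    - [-0.7, 0.05, 0]
    - [-0.7, 0.05, 0]
    - [-0.6, 0, 0]
    - [-0.4, 0, 0]
    - [-0.1, 0, 0]
    - [0, 0, 0]
    - [0, 0, 0]
    - [0, 0, 0]
    - [0, 0, 0]
    - [0, 0, 0]
  claw: [20, 20, 20, 20, 20, 20, 20, 20, 20, 20, 20, 20]

```text
time_s: 8.3
position: [0.556, -0.2536, 0.1684]
tool_rot: [[-0.369, 0.93, -0.0], [0.93, 0.369, 0.001], [0.001, 0.0, -1.0]]
ft_force: [0.0, 1.0, -3.7]
grip_width: 0.0291
gripper_force: 44.8
```

```bash
python3 - <<'E'
from h import *
for n in("side","top"):
    p,d=imaging.get_image(n); np.savez(f"{n}1.npz",p=p,d=d)
    im=p[150:300,330:480] if n=="side" else p[90:220,340:470]
    cv2.imwrite(f"pics/{n}1.png",cv2.resize(im,None,fx=4,fy=4,interpolation=2))
go([.5528,-.2549,.15],21.6)
E
```

```text
t 8.4 pos [ 0.556  -0.254   0.1684] shift units [ 0.007 -0.066  0.367] turn units [-0.    -0.004 -0.03 ] F [-0.23 -0.08 -4.98] grip 44.8336797952652 0.02900535259365055
```

View pics/side1.png

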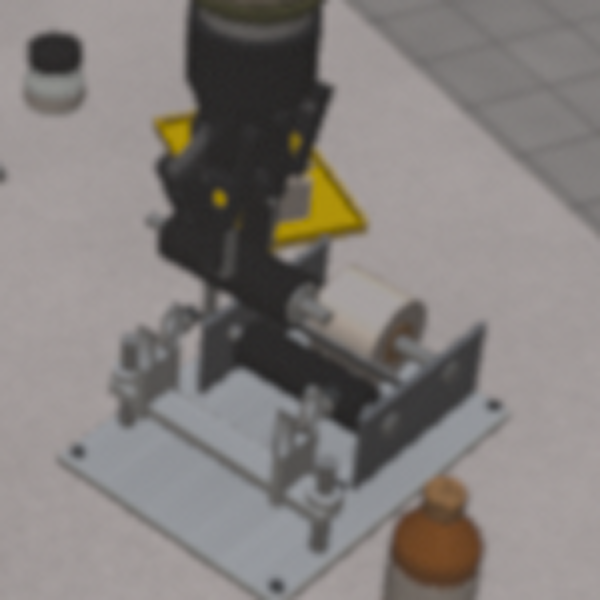

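The side crop shows the roller level in the gripper above the labeller, with axle ends at about (153,222) and (328,313) in the crop. The brackets are below at (150,370) and (290,455). I'll measure the axle relative to the brackets using the same cameras, so their bias cancels.

```bash
python3 - <<'E'
from h import *
s=env.observe(); R=np.array(s["tool_rot"]); p0=np.array(s["position"])
for n in("side","top"):
    G=cloud(n,np.load(n+"1.npz")["d"]).reshape(-1,3); Q=(G-p0)@R*1000   # tool frame: x along axle, y fwd, z down
    w=(abs(Q[:,1])<22)&(Q[:,2]>-50)&(Q[:,2]<10)
    for sg in(-1,1):
        m=w&(sg*Q[:,0]>53)&(sg*Q[:,0]<85); P=Q[m]
        print(n,"axle",sg,len(P),"mean",P.mean(0).round(1),"x ext",np.percentile(P[:,0]*sg,[2,98]).round(1),"y",np.percentile(P[:,1],[5,50,95]).round(1),"z",np.percentile(P[:,2],[5,50,95]).round(1))
        m=w&(sg*Q[:,0]>15)&(sg*Q[:,0]<65)&(abs(Q[:,1])<20); P=Q[m]
        h=[np.round(np.percentile(P[abs(P[:,0]*sg-x)<4][:,2],10),1) for x in (20,28,36,44)] ; y=np.percentile(P[:,1],[3,97]).round(1)
        print("   sleeve top z",h,"y",y)
    # brackets & columns in the same frame/picture
    for sg in(-1,1):
        z=G[:,2]; m=(abs(Q[:,0]-sg*57)<18)&(abs(Q[:,1])<40)&(z>.095)&(z<.126); P=Q[m]
        if m.sum()>8: print("   bracket",sg,len(P),"x",np.percentile(P[:,0],[3,50,97]).round(1),"y",np.percentile(P[:,1],[2,98]).round(1))
        m=(abs(Q[:,0]-sg*82)<12)&(abs(Q[:,1])<25)&(z>.078)&(z<.093); P=Q[m]
        if m.sum()>8: print("   column",sg,len(P),P.mean(0).round(1))
for nm,uv in(("tipR",[412,228.25]),("tipL",[368.25,205.5])):
    print(nm,((onplane("side",[uv],p0[2]+.021)-p0)@R*1000).round(1))
E
```

```text
side axle -1 29 mean [-62.6  -2.3 -23.6] x ext [55.  69.4] y [-6.4 -3.1  2.4] z [-27.6 -24.  -20.1]
   sleeve top z [np.float64(-39.0), np.float64(-39.1), np.float64(-38.6), np.float64(-38.3)] y [-18.6  10.5]
side axle 1 16 mean [ 65.5  -3.5 -23.4] x ext [59.8 70.7] y [-5.7 -3.8 -0.8] z [-26.9 -23.7 -17.9]
   sleeve top z [np.float64(-33.6), np.float64(-36.6), np.float64(-35.5), np.float64(-37.2)] y [-19.8  -4.3]
   bracket -1 121 x [-64.5 -60.  -53.3] y [-22.5  27.9]
   column -1 24 [-83.5  -5.   84.3]
   bracket 1 112 x [48.7 54.3 61.1] y [-22.7  28.8]
   column 1 18 [81.5 -5.1 84.2]<stdin>:8: RuntimeWarning: Mean of empty slice.
  ret = um.true_divide(
Traceback (most recent call last):
IndexError: index -1 is out of bounds for axis 0 with size 0
```

View pics/top1.png

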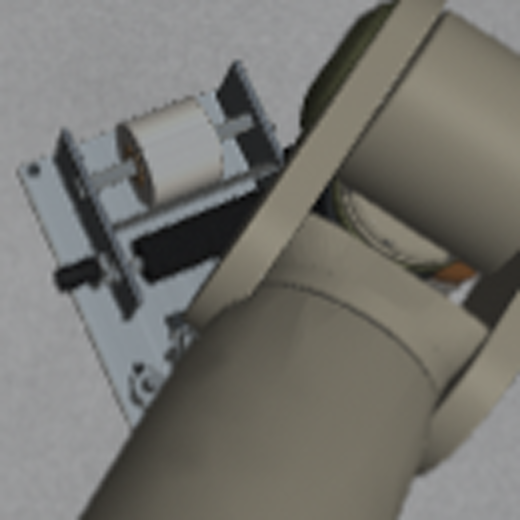

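The arm hides the view from the top, so I'm using the side view. The axle sits centred in the grip, about 21 mm above the TCP. The slots lie about 4 mm towards tool -y and about 1 mm towards -x. I'll shift, lower to just above the bracket tops, and look again.

>>> arm_command:
  turn:
    - [0, 0, 0]
    - [0, 0, 0]
    - [0, 0, 0]
    - [0, 0, 0]
    - [0, 0, 0]
    - [0, 0, 0]
    - [0, 0, 0]
  xyz:
    - [-0.02, -0.07, 0]
    - [0, 0, 0.2]
    - [0, 0, 0.3]
    - [0, 0, 0.3]
    - [0, 0, 0.2]
    - [0, 0, 0.12]
    - [0, 0, 0]
  claw: [20, 20, 20, 20, 20, 20, 20]

```text
time_s: 9.1
position: [0.5528, -0.2569, 0.1115]
tool_rot: [[-0.367, 0.93, -0.001], [0.93, 0.367, 0.001], [0.001, -0.001, -1.0]]
ft_force: [-0.4, 1.0, -3.3]
grip_width: 0.0288
gripper_force: 44.9
```

```bash
python3 - <<'E'
from h import *
p,d=imaging.get_image("side"); cv2.imwrite("pics/s3.png",cv2.resize(p[210:290,345:425],None,fx=7,fy=7,interpolation=2)); np.savez("side2.npz",p=p,d=d)
s=env.observe(); R=np.array(s["tool_rot"]); p0=np.array(s["position"]); G=cloud("side",d).reshape(-1,3); Q=(G-p0)@R*1000
print(p0,s["ft_force"])
for sg in(-1,1):
    m=(abs(Q[:,1])<18)&(abs(Q[:,2]+22)<9)&(sg*Q[:,0]>54)&(sg*Q[:,0]<85); P=Q[m]; print("axle",len(P),P.mean(0).round(1),np.percentile(P[:,0]*sg,98))
    z=G[:,2]; m=(abs(Q[:,0]-sg*57)<14)&(abs(Q[:,1])<40)&(z>.07)&(z<.116); P=Q[m]
    print("bracket",len(P),"x",np.percentile(P[:,0],[3,50,97]).round(1),"y hist",np.histogram(P[:,1],np.arange(-30,32,3))[0])
# where the ideal model points would be drawn, for reading off the crop
R2=R; a=lambda x,y,z:(proj("side",p0+R2@(np.array([x,y,0])/1000)+[0,0,z])-[345,210])*7
for sg in(-1,1): print("axle tip drawn",sg,a(sg*70,0,.021).round(0), "slot top at tool y0",a(sg*57,0,.118-p0[2]).round(0))
E
```

```text
[ 0.55307973 -0.25708699  0.11228526] [ 0.15389096 -0.43421105 -4.4803088 ]
axle 28 [-63.2  -2.9 -22.3] 69.3567311828903
bracket 186 x [-62.3 -58.7 -51.1] y hist [ 0  0  0 12 30 12 10 13  2  5 11 16 19 10  7 10 10  4  5  3]
axle 16 [ 64.7  -3.3 -22.7] 70.11262546120044
bracket 113 x [53.2 55.9 61.9] y hist [ 0  0  1 13 24 10  9 10  6  3  5 11  7  5  8  1  0  0  0  0]
axle tip drawn -1 [[453. 269.]] slot top at tool y0 [[420. 284.]]
axle tip drawn 1 [[149.  88.]] slot top at tool y0 [[174. 136.]]
```

View pics/s3.png

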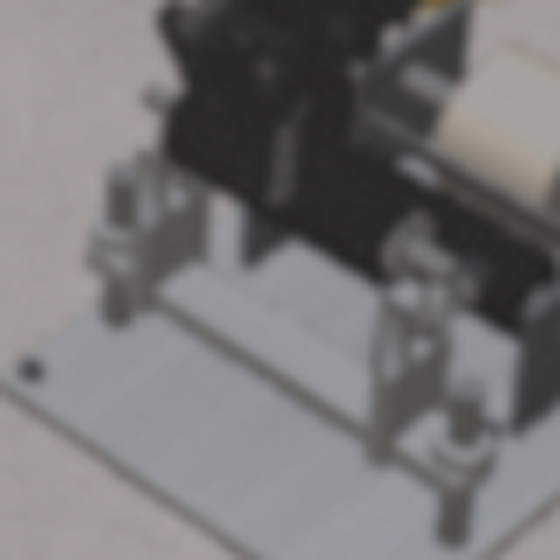

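The axle (stub at about (430,255) in the crop) now lies over the right slot at (405,300), and the left end lies over its slot at (165,175). Along the axle it is centred to within 0.5 mm. The slots seem about 1 mm further towards tool -y. I'll correct that and lower into the flare while watching the force.

>>> arm_command:
  turn:
    - [0, 0, 0]
    - [0, 0, 0]
    - [0, 0, 0]
    - [0, 0, 0]
    - [0, 0, 0]
    - [0, 0, 0]
    - [0, 0, 0]
  xyz:
    - [0, -0.02, 0.06]
    - [0, 0, 0.06]
    - [0, 0, 0.06]
    - [0, 0, 0.06]
    - [0, 0, 0.06]
    - [0, 0, 0.04]
    - [0, 0, 0]
  claw: [20, 20, 20, 20, 20, 20, 20]

```text
time_s: 9.85
position: [0.552, -0.2573, 0.095]
tool_rot: [[-0.367, 0.93, -0.001], [0.93, 0.367, 0.0], [0.001, -0.0, -1.0]]
ft_force: [0.4, 0.3, -4.7]
grip_width: 0.0286
gripper_force: 44.9
```

>>> arm_command:
  turn:
    - [0, 0, 0]
    - [0, 0, 0]
    - [0, 0, 0]
  xyz:
    - [0, 0, 0.04]
    - [0, 0, 0.02]
    - [0, 0, 0]
  claw: [20, 20, 20]

```text
time_s: 10.15
position: [0.5526, -0.2574, 0.0926]
tool_rot: [[-0.367, 0.93, 0.001], [0.93, 0.367, -0.0], [-0.001, 0.001, -1.0]]
ft_force: [0.8, 0.6, -2.6]
grip_width: 0.0291
gripper_force: 45.2
```

>>> arm_command:
  turn:
    - [0, 0, 0]
    - [0, 0, 0]
    - [0, 0, 0]
  xyz:
    - [0, 0.01, 0.02]
    - [0, 0, 0.02]
    - [0, 0, 0]
  claw: [20, 20, 20]

```text
time_s: 10.45
position: [0.5532, -0.2571, 0.0905]
tool_rot: [[-0.367, 0.93, 0.002], [0.93, 0.367, -0.0], [-0.001, 0.001, -1.0]]
ft_force: [4.3, 1.2, -3.0]
grip_width: 0.0289
gripper_force: 45.5
```

>>> arm_command:
  turn:
    - [0, 0, 0]
    - [0, 0, 0]
    - [0, 0, 0]
  xyz:
    - [0, 0, 0.02]
    - [0, 0, 0.02]
    - [0, 0, 0]
  claw: [20, 20, 20]

```text
time_s: 10.75
position: [0.5533, -0.2571, 0.0884]
tool_rot: [[-0.367, 0.93, 0.002], [0.93, 0.367, -0.0], [-0.001, 0.002, -1.0]]
ft_force: [6.1, 1.6, -3.2]
grip_width: 0.0287
gripper_force: 45.3
```

>>> arm_command:
  turn:
    - [0, 0, 0]
    - [0, 0, 0]
    - [0, 0, 0]
  xyz:
    - [0, 0.02, 0]
    - [0, 0, 0]
    - [0, 0, 0]
  claw: [20, 20, 20]

```text
time_s: 11.05
position: [0.5533, -0.2568, 0.0881]
tool_rot: [[-0.367, 0.93, -0.001], [0.93, 0.367, 0.0], [0.001, -0.0, -1.0]]
ft_force: [1.6, 1.2, -4.4]
grip_width: 0.029
gripper_force: 44.9
```

```bash
python3 - <<'E'
from h import *
s=env.observe(); R=np.array(s["tool_rot"]); print(s["position"],R.T@s["ft_force"],R.T@s["wrist_torque"])
E
```

```text
[ 0.55330819 -0.25678071  0.08808082] [0.52417055 1.95594863 4.3633047 ] [-0.40210072 -0.02571723  0.10087934]
```

>>> arm_command:
  turn:
    - [0, 0, 0]
    - [0, 0, 0]
    - [0, 0, 0]
  xyz:
    - [0, 0.01, 0.02]
    - [0, 0, 0.02]
    - [0, 0, 0]
  claw: [20, 20, 20]

```text
time_s: 11.35
position: [0.5536, -0.2566, 0.086]
tool_rot: [[-0.367, 0.93, -0.001], [0.93, 0.367, 0.0], [0.001, -0.001, -1.0]]
ft_force: [0.9, -0.4, -3.7]
grip_width: 0.0286
gripper_force: 44.9
```

>>> arm_command:
  turn:
    - [0, 0, 0]
    - [0, 0, 0]
    - [0, 0, 0]
  xyz:
    - [0, 0, 0.02]
    - [0, 0, 0.02]
    - [0, 0, 0]
  claw: [20, 20, 20]

```text
time_s: 11.65
position: [0.5537, -0.2567, 0.0841]
tool_rot: [[-0.367, 0.93, -0.001], [0.93, 0.367, 0.0], [0.0, -0.001, -1.0]]
ft_force: [-1.1, -1.4, -3.1]
grip_width: 0.0294
gripper_force: 44.9
```

>>> arm_command:
  turn:
    - [0, 0, 0]
    - [0, 0, 0]
    - [0, 0, 0]
  xyz:
    - [0, 0, 0.02]
    - [0, 0, 0.02]
    - [0, 0, 0]
  claw: [20, 20, 20]

```text
time_s: 11.95
position: [0.5535, -0.2571, 0.0826]
tool_rot: [[-0.367, 0.93, -0.001], [0.93, 0.367, -0.001], [-0.0, -0.001, -1.0]]
ft_force: [-3.8, -1.7, -0.1]
grip_width: 0.0288
gripper_force: 46.1
```

>>> arm_command:
  turn:
    - [0, 0, 0]
    - [0, 0, 0]
    - [0, 0, 0]
  xyz:
    - [0, 0, 0.02]
    - [0, 0, 0.02]
    - [0, 0, 0]
  claw: [20, 20, 20]

```text
time_s: 12.25
position: [0.5537, -0.2574, 0.0813]
tool_rot: [[-0.367, 0.93, 0.0], [0.93, 0.367, -0.002], [-0.002, -0.001, -1.0]]
ft_force: [-5.8, -2.3, 4.0]
grip_width: 0.0289
gripper_force: 47.6
```

>>> arm_command:
  turn:
    - [0, 0, 0]
    - [0, 0, 0]
    - [0, 0, 0]
  xyz:
    - [0, 0, 0.02]
    - [0, 0, 0.02]
    - [0, 0, 0]
  claw: [20, 20, 20]

```text
time_s: 12.55
position: [0.5538, -0.2577, 0.0795]
tool_rot: [[-0.367, 0.93, 0.001], [0.93, 0.367, -0.002], [-0.002, -0.0, -1.0]]
ft_force: [-6.2, -3.6, 3.8]
grip_width: 0.0289
gripper_force: 47.9
```

>>> arm_command:
  turn:
    - [0, 0, 0]
    - [0, 0, 0]
    - [0, 0, 0]
  xyz:
    - [0, 0, 0.02]
    - [0, 0, 0.02]
    - [0, 0, 0]
  claw: [20, 20, 20]

```text
time_s: 12.85
position: [0.5538, -0.2577, 0.0773]
tool_rot: [[-0.367, 0.93, 0.0], [0.93, 0.367, -0.002], [-0.002, -0.001, -1.0]]
ft_force: [-5.9, -3.6, 2.8]
grip_width: 0.0292
gripper_force: 47.3
```

>>> arm_command:
  turn:
    - [0, 0, 0]
    - [0, 0, 0]
    - [0, 0, 0]
  xyz:
    - [0, 0, 0.02]
    - [0, 0, 0.02]
    - [0, 0, 0]
  claw: [20, 20, 20]

```text
time_s: 13.15
position: [0.5537, -0.2577, 0.0745]
tool_rot: [[-0.367, 0.93, -0.0], [0.93, 0.367, -0.002], [-0.002, -0.001, -1.0]]
ft_force: [-2.6, -5.5, -4.3]
grip_width: 0.0287
gripper_force: 45.5
```

>>> arm_command:
  turn:
    - [0, 0, 0]
    - [0, 0, 0]
  xyz:
    - [0, 0, 0.02]
    - [0, 0, 0]
  claw: [20, 20]

```text
time_s: 13.35
position: [0.5537, -0.2576, 0.0737]
tool_rot: [[-0.367, 0.93, -0.0], [0.93, 0.367, -0.002], [-0.002, -0.001, -1.0]]
ft_force: [-3.9, -4.3, -1.4]
grip_width: 0.0287
gripper_force: 46.5
```

>>> arm_command:
  turn:
    - [0, 0, 0]
    - [0, 0, 0]
  xyz:
    - [0, 0, 0.02]
    - [0, 0, 0]
  claw: [20, 20]

```text
time_s: 13.55
position: [0.5536, -0.2574, 0.0726]
tool_rot: [[-0.367, 0.93, -0.0], [0.93, 0.367, -0.001], [-0.001, -0.001, -1.0]]
ft_force: [-4.2, -3.9, -2.1]
grip_width: 0.0291
gripper_force: 45.7
```

>>> arm_command:
  turn:
    - [0, 0, 0]
    - [0, 0, 0]
  xyz:
    - [0, 0, 0.02]
    - [0, 0, 0]
  claw: [20, 20]

```text
time_s: 13.75
position: [0.5535, -0.257, 0.0709]
tool_rot: [[-0.367, 0.93, -0.001], [0.93, 0.367, -0.0], [0.0, -0.001, -1.0]]
ft_force: [-4.0, -2.9, -5.4]
grip_width: 0.0292
gripper_force: 44.5
```

>>> arm_command:
  turn:
    - [0, 0, 0]
    - [0, 0, 0]
  xyz:
    - [0, 0, 0.02]
    - [0, 0, 0]
  claw: [20, 20]

```text
time_s: 13.95
position: [0.5535, -0.257, 0.0707]
tool_rot: [[-0.367, 0.93, -0.001], [0.93, 0.367, -0.0], [-0.0, -0.001, -1.0]]
ft_force: [-6.3, -2.6, 0.4]
grip_width: 0.029
gripper_force: 46.5
```

>>> arm_command:
  turn:
    - [0, 0, 0]
    - [0, 0, 0]
  xyz:
    - [0, 0, 0.02]
    - [0, 0, 0]
  claw: [20, 20]

```text
time_s: 14.15
position: [0.5536, -0.257, 0.0705]
tool_rot: [[-0.367, 0.93, -0.0], [0.93, 0.367, -0.001], [-0.001, -0.001, -1.0]]
ft_force: [-7.9, -0.6, 6.7]
grip_width: 0.0285
gripper_force: 48.5
```

>>> arm_command:
  turn:
    - [0, 0, 0]
    - [0, 0, 0]
  xyz:
    - [0, 0, 0.01]
    - [0, 0, 0]
  claw: [20, 20]

```text
time_s: 14.35
position: [0.5536, -0.257, 0.0705]
tool_rot: [[-0.367, 0.93, -0.0], [0.93, 0.367, -0.001], [-0.001, -0.001, -1.0]]
ft_force: [-9.0, -0.6, 9.6]
grip_width: 0.0287
gripper_force: 49.5
```

```bash
python3 - <<'E'
from h import *
s=env.observe(); R=np.array(s["tool_rot"]); print(s["position"],R.T@s["ft_force"],R.T@s["wrist_torque"]); print(R.round(4))
p,d=imaging.get_image("side"); cv2.imwrite("pics/s4.png",cv2.resize(p[210:290,345:425],None,fx=7,fy=7,interpolation=2))
p0=np.array(s["position"]);G=cloud("side",d).reshape(-1,3); Q=(G-p0)@R*1000
for sg in(-1,1):
    m=(abs(Q[:,1])<8)&(abs(Q[:,2]+22)<9)&(sg*Q[:,0]>62.5)&(sg*Q[:,0]<75); P=Q[m]; print("axle tip",len(P),P.mean(0).round(1),"world z",(G[m][:,2].mean()*1000).round(1))
E
```

```text
[ 0.55359494 -0.25702119  0.07045489] [ 2.7151352  -8.63350767 -9.62575029] [1.59788236 0.55364776 0.06393904]
[[-3.671e-01  9.302e-01 -1.000e-04]
 [ 9.302e-01  3.671e-01 -1.300e-03]
 [-1.200e-03 -6.000e-04 -1.000e+00]]
axle tip 15 [-67.6  -2.1 -22.3] world z 92.8
axle tip 0 [nan nan nan] world z nan<stdin>:6: RuntimeWarning: Mean of empty slice.
  ret = um.true_divide(
  ret = ret.dtype.type(ret / rcount)
```

View pics/s4.png

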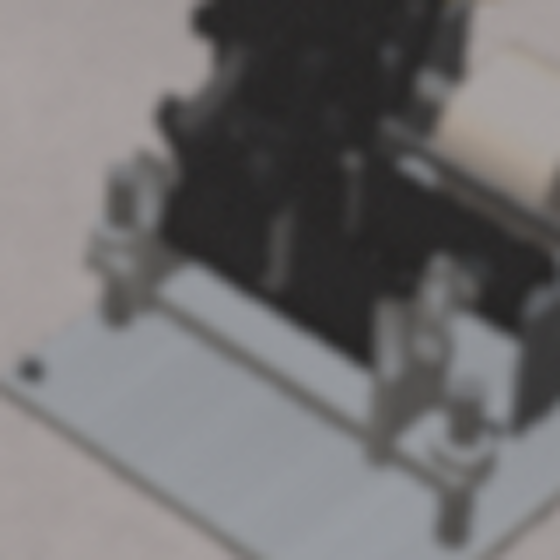

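Both ends look home: the tool is level, contact is stiff at an axle height near 91 mm (matching the bracket and crossbar estimates), and the downward load is about 14 N. The picture shows the axle down in the right slot at (425,340). I'll ease off the side load, release, then look again.

>>> arm_command:
  turn:
    - [0, 0, 0]
    - [0, 0, 0]
    - [0, 0, 0]
  xyz:
    - [0.01, -0.02, 0]
    - [0, -0.02, 0]
    - [0, 0, 0]
  claw: [20, 20, 20]

```text
time_s: 14.7
position: [0.5534, -0.2571, 0.0705]
tool_rot: [[-0.367, 0.93, 0.005], [0.93, 0.367, -0.001], [-0.003, 0.004, -1.0]]
ft_force: [-0.4, 1.3, 6.2]
grip_width: 0.0293
gripper_force: 48.2
```

>>> arm_command:
  turn:
    - [0, 0, 0]
    - [0, 0, 0]
    - [0, 0, 0]
    - [0, 0, 0]
    - [0, 0, 0]
    - [0, 0, 0]
    - [0, 0, 0]
    - [0, 0, 0]
    - [0, 0, 0]
    - [0, 0, 0]
  xyz:
    - [0, 0, 0]
    - [0, 0, 0]
    - [0, 0, 0]
    - [0, 0, 0]
    - [0, 0, 0]
    - [0, 0, 0]
    - [0, 0, 0]
    - [0, 0, 0]
    - [0, 0, 0]
    - [0, 0, 0]
  claw: [30, 33, 36, 40, 45, 52, 60, 64, 64, 64]

```text
time_s: 15.7
position: [0.5519, -0.257, 0.0688]
tool_rot: [[-0.367, 0.93, -0.0], [0.93, 0.367, 0.0], [0.0, 0.0, -1.0]]
ft_force: [0.4, -0.4, -0.6]
grip_width: 0.0641
gripper_force: 0.0
```

```bash
python3 - <<'E'
from h import *
go([.5535,-.257,.2],21.6)
E
```

```text
t 15.7 pos [ 0.5519 -0.257   0.0688] shift units [-0.012  0.029 -2.624] turn units [ 0.    -0.    -0.013] F [ 0.42 -0.39 -0.62] grip 0.0 0.06414490903347679
```

Free, with no force. I'll rise and swing the arm aside so the top camera can see.

>>> arm_command:
  turn:
    - [0, 0, 0]
    - [0, 0, 0]
    - [0, 0, 0]
    - [0, 0, 0]
    - [0, 0, 0]
    - [0, 0, 0]
    - [0, 0, 0]
    - [0, 0, 0]
    - [0, 0, 0]
    - [0, 0, 0]
    - [0, 0, 0]
    - [0, 0, 0]
  xyz:
    - [0, 0, -0.2]
    - [0, 0, -0.4]
    - [0, 0, -0.5]
    - [0, 0, -0.5]
    - [0, 0, -0.6]
    - [0, 0, -0.6]
    - [0.4, -0.1, 0]
    - [0.7, -0.2, 0]
    - [0.7, -0.2, 0]
    - [0.7, -0.2, 0]
    - [0.7, -0.2, 0]
    - [0.6, -0.1, 0]
  claw: [64, 64, 64, 64, 64, 64, 64, 64, 64, 64, 64, 64]

```text
time_s: 16.9
position: [0.4343, -0.0973, 0.2097]
tool_rot: [[-0.367, 0.93, 0.001], [0.93, 0.367, -0.0], [-0.001, 0.001, -1.0]]
ft_force: [1.1, 0.6, 0.8]
grip_width: 0.0642
gripper_force: 0.0
```

```bash
python3 - <<'E'
from h import *
c=np.array([.6166,-.2313]); yaw=np.radians(21.6); R=np.array([[np.cos(yaw),np.sin(yaw)],[-np.sin(yaw),np.cos(yaw)]]); ims=[]
for n,w in(("side",np.s_[210:290,345:425]),("top",np.s_[140:210,365:445])):
    p,d=imaging.get_image(n); ims.append(cv2.resize(p[w],(400,400),interpolation=2))
    G=cloud(n,d).reshape(-1,3); Q=np.c_[(G[:,:2]-c)@R.T,G[:,2]]*1000; off=(-66.8,2.7) if n=="top" else (-69.4,.2)
    Q[:,0]-=off[0];Q[:,1]-=off[1]
    h=[]
    for y in range(-44,45,8):
        m=(abs(Q[:,1]-y)<4)&(abs(Q[:,0])<14)&(Q[:,2]>70)&(Q[:,2]<125); h.append(np.round(np.percentile(Q[m,2],85),1) if m.sum()>4 else None)
    print(n,"sleeve top z along y",[None if v is None else float(v) for v in h])
    for s in(-1,1):
        m=(abs(Q[:,1]*s-66)<4)&(abs(Q[:,0])<8)&(Q[:,2]>70)&(Q[:,2]<125); print("  axle end",s,m.sum(),Q[m].mean(0).round(1))
cv2.imwrite("pics/end.png",np.hstack(ims)); go([.5,-.2,.2],21.6)
E
```

```text
side sleeve top z along y [109.9, 110.0, 110.1, 110.0, 108.5, 109.6, 110.1, 110.6, 109.7, 109.3, 109.8, 109.0]
  axle end -1 14 [ -1.  -65.4  92.9]
  axle end 1 0 [nan nan nan]
top sleeve top z along y [109.3, 109.1, 109.5, 109.9, 109.8, 110.0, 109.6, 109.1, 110.1, 111.4, 108.1, None]
  axle end -1 8 [  0.6 -65.6  97.5]
  axle end 1 0 [nan nan nan]
t 17.0 pos [ 0.434  -0.0961  0.21  ] shift units [-2.418  0.459  0.201] turn units [0.008 0.003 0.013] F [ 0.6   0.62 -0.11] grip 0.0 0.06409028774066136<stdin>:12: RuntimeWarning: Mean of empty slice.
  ret = um.true_divide(
```

View pics/end.png

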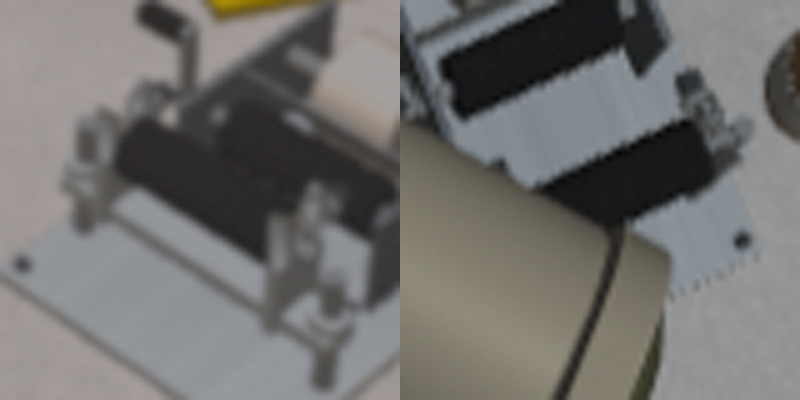

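The final picture shows the roller lying level between the brackets, with its sleeve from (130,150) to (270,250) in the left half. The sleeve top is at about 109.7 mm all along, so the axle is at about 91.5 mm at both ends, as it should be when seated. The bystanders are untouched. I'll hand the job in.

```bash
python3 -c "
from rig import env
print(env.close_job())"
```

```text
the job is handed in; nothing more can be done
None
```

The roller is in the labeller, pressed past both catches with about 14 N and released at about 17 s; the cameras show it level at the seated height of about 91 mm. The job is handed in, but no verdict came back.

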